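# Open the heater control box and reset it

### The arm

A 6-joint arm with a two-finger parallel gripper is mounted at the origin on the work surface. World frame = base frame: x ahead of the robot, y to its left, z up, the work surface at z = 0. Lengths are in mm, angles in rad, forces in N, time in s.
With the tool pointing down it reaches from about 300 to 775 mm from the base axis. Payload 14.6 kg.
Tool frame: the origin (TCP) lies on the centre line of the jaws, within the pads' length; the fingertips stand ahead of it and the grasp point (between the pads) is the TCP (manip.tip_reach is the z of the fingertips in the tool frame, in mm); z points along the fingers, y is the direction in which the jaws open and shut (so a half turn about z gives the same grasp; the last joint's range is limited). The gripper opens to 94 mm and grips with 3 to 60 N. Pads are 16 mm wide; open, the fingers measure 119 mm over their backs; the gripper's body (75 mm by 177 mm) begins 78 mm behind the grasp point.
Start: joints at [-1.345, 0.3, 1.521, -0, 1.321, -0.067], TCP at [158.742, -526.584, 224.446] pointing down, gripper open.
Joint ranges: [-3.03, 3.03], [-0.79, 2.21], [0.23, 2.52], [-1.04, 4.18], [0, 3.07], [-2.55, 2.55]. Speed limits (rad/s): [2.22, 2.22, 2.57, 3.14, 3.14, 3.14].

### API

Orientations are given as [roll, pitch, yaw] about the fixed x, y, z axes, in that order (R = Rz(yaw) Ry(pitch) Rx(roll)).
In Python, from cell import manip, camera, search_frame, masks_of, tip_of gives the robot as it stands.
- The arm moves only by the tool send_rows, never from a script. Its argument "plan" is a list of rows, each an object with "travel": the shift along the tool's x, y, z in mm, a list of three; "delta_rot": the turn, a rotation vector about the tool's x, y, z in degrees, a list of three; "fingers": the gripper's target within -1 to 1 (shut at 1, half-way at 0, fully open at -1). In form: [{"travel": [dx, dy, dz], "delta_rot": [wx, wy, wz], "fingers": fingers}, ...]. A call has 1 to 20 rows; each row shifts and turns the commanded pose from where the row before left it, along the tool's axes as they then stand; what a row does not reach is not made up. A row lasts 1/8 s, in which the tool goes at most 62.5 mm and 10.7 degrees, less where a joint would pass 70% of its speed; a pose out of reach is approached as far as the arm can. A call is refused whole if a number of a shift passes 62.5 or a number of a turn 10.7, either way. A call with a gripper value outside its range is refused whole. The fingers move at their own pace and stop on an object; "grip_force" is the grip in N (left out, the last holds). Time passes only in rows, so rows that do not move let the fingers close. It gives the time, the measured TCP pose, the force and the opening at its end, in the units of the state.
- manip.read_state(): the state, without advancing time (a new reading comes with each control period).
- camera(name): name is "scene" or "top" or "wrist"; returns a dict with "color" (420x560x3 uint8, red, green, blue), "z_map" (420x560 float32, mm along the optical axis (not along the pixel's ray), 0 where there is no reading), "fov_y" (degrees; the focal length in pixels is half the picture's height over the tangent of half this angle, whatever the lens; pixels are square), "cx", "cy" (the principal point, pixels), "world_from_camera" (4x4, takes a point from camera to world coordinates); the wrist camera has in their place "tool_from_camera" (4x4, takes a point from camera to tool coordinates, whose origin is the TCP and whose axes are the flange's). Camera axes: x right, y up, looking along -z (the intrinsics and any distortion apply to the point x, -y, -z); pixel columns grow to the right and rows downward; lengths in mm; the calibration is good to about 2 mm. A picture is of the moment at which its call begins: read the wrist's pose just before it.
- manip.sign_off(): hands the job in, once; it reports no verdict.
Trained networks look in the newest picture that a camera, given by its name, has taken for a name from the list of things; names that differ only in an ending like _2 or _b are one class to them, and where a whole thing is asked for, a point or a joint stands for the part that bears it (a point fixed in the world has none). Each returns a list of dicts, best first, with "confidence" (0 to 1); they miss things now and then, are a little off and sometimes report something else, mostly with a low value. They report only what shows in the picture. A call takes as long as a camera call. They do not tell look-alikes from the thing itself.
- search_frame(name, camera): "at" ([x, y, z] in mm, in the coordinates of the camera as it stood for that picture, good to about 4 mm: the middle of the surface that is visible of it).
- masks_of(name, camera): "region" (420x560 bool, what is visible of it).
- tip_of(name, camera): "at" ([x, y, z] in mm, in the coordinates of the camera as it stood for that picture, good to about 4 mm: a listed point, or the origin of a listed thing).
The state is a dict: "clock": time; "joints": joint angles; "qd": joint speeds; "effort": joint torques, N m; "eef_pos": TCP position; "eef_rot": TCP orientation; "wrist_force": force on the tool from outside, world axes, zero at the start; "moment": the same for the moment, N m; "finger_gap": finger opening in mm.
Only numpy, scipy, OpenCV 4.12 (cv2) and the standard library are available. Lean on these libraries where they do the work, as an engineer would, in place of code of your own. Each camera call takes 0.05 s, during which the arm holds its last target. There are 200 camera calls.

### The job

The mould heater's control box has tripped. With your fingertips, press the snap tab all the way in, push the released cover along its rails off its seat, past the tab to the far end, then press the round reset button uncovered in the well all the way down and let it go. Only press and push: do not lift or tip the cover, and leave the other things on the table where they stand.

Things in the scene. Friction and masses are not known exactly. Their poses are not given: they have to be found in the camera images.
- box: Grey control box with an aluminium deck, bolted down; only position and yaw vary. Origin: under the centre of the deck part, on the table. Its x points from the deck to the control strip, its y along the rails the way the cover is pushed, z up. Deck part 130 mm in x, 300 mm in y, deck top at z = 60 mm; control strip 66 mm high (dial 80 mm) at x = 65 to 125 mm. Two rails 10 mm high, 103 mm apart.
- seat (a point): Centre of the cover's seat, on the deck's level, at y = -85 mm of the box; axes as the box's. Under it is a well 74 x 74 mm wide, 26 mm deep, with the reset button in its middle and a row of terminals, 14 mm wide, along each of its x sides, tops 16 mm below the deck.
- end_stop (a point): Middle of the end stop's face at the far end of the rails, on the deck's level, at y = 142 mm of the box; axes as the box's. The stop is a bar 10 mm high between the rails. A cover pushed right against it has its centre at y = 92 mm of the box, 50 mm before this point.
- cover: Loose grey plastic cover, 100 x 100 x 8 mm, about 0.15 kg, lying on the deck between the rails with 1.5 mm play each side. Origin: centre of its underside; axes as the box's. Across the middle of its flat top stands a rib to push against: 60 mm along x, 12 mm thick in y, top 28 mm above the underside. At first on its seat, where the raised tab just ahead keeps it from sliding in +y.
- tab (a joint): Travel of the snap tab, m: 0 raised (its top 10 mm above the deck; it may start up to 2 mm in), 0.012 fully in (its top 2 mm below the deck). It moves straight down, needs about 4 N, has no spring and stays where it is left. The cover passes over it once it is beyond about 0.0105.
- tab_top (a point): Centre of the snap tab's flat top, a black pad 38 mm in the box's x by 42 mm in its y, between the rails and just ahead of the seated cover (it spans y = -30 to 12 mm of the box). Moves down with the tab. Axes as the box's.
- reset (a joint): Travel of the reset button, m: 0 up, 0.006 fully down. Springs back when let go; 1.5 N to start, about 5 N fully down.
- reset_top (a point): Centre of the reset button's top: white round button, 22 mm in diameter, in the well under the cover's seat, its top 4 mm below the deck when up. It moves straight down. Axes as the box's.
- cup_near: Bystander: red plastic cup, 68 mm across, 75 mm tall, standing close to the control box on the robot's side. Origin: centre of its underside.
- bowl_far: Bystander: blue plastic bowl, 110 mm across, 45 mm tall, close behind the control box. Origin: centre of its underside.
- mould_far: Bystander: aluminium mould half, 70 x 90 x 28 mm, close behind the control box. Origin: centre of its underside.
- pot_a: Bystander: white pot, 84 mm across, 80 mm tall, out to one side. Origin: centre of its underside.
- bowl_b: Bystander: green bowl, 120 mm across, 50 mm tall, out to one side. Origin: centre of its underside.
- tin_c: Bystander: closed tin, 68 mm across, 90 mm tall, out to one side. Origin: centre of its underside.
- pot_d: Bystander: terracotta-coloured pot, 84 mm across, 85 mm tall, out to one side. Origin: centre of its underside.
Things that resemble listed ones, but are neither listed nor needed, are in the scene too. Leave any blue, red or yellow look-alike of the cover alone.

How it is judged:
By the outcome, as a careful person would: the job done as asked, in the order asked, and still so for the second after the job is handed in, with the robot touching nothing.
It also fails if it takes over 48 s, if anything falls off the work surface, if the arm or the gripper's body presses on something with over 40 N, if the wrist force passes 120 N, or if a joint passes its speed limit or range.

## Working session

There is one attempt and no reset: what is moved stays moved. The work goes in short steps, Python scripts to look and compute and a tool call to move; the robot and the scene stay as the last step left them, time stands still between calls to the robot, and variables do not carry over. Pictures are saved under pics/ and viewed, about 8 in all and at most 12, crops included, and the job is handed in when it is done.

Besides the shell and the picture viewer there is one more tool, called by a JSON object that holds its "name" and its "arguments", one argument or row to a line. send_rows: Moves the arm, as the interface text tells. Its arguments: {"type":"object","properties":{"plan":{"type":"array"},"grip_force":{"type":"number"}},"required":["plan"]}

```bash
mkdir -p pics; ls; cat > h.py <<'E'
from cell import manip, camera, search_frame, masks_of, tip_of
import numpy as np, cv2
from scipy.spatial.transform import Rotation as R
def T_tool(s):
    T=np.eye(4);T[:3,:3]=R.from_euler('xyz',s['eef_rot']).as_matrix();T[:3,3]=s['eef_pos'];return T
def shot(n):
    s=manip.read_state();c=camera(n)
    c['W']=c['world_from_camera'] if 'world_from_camera' in c else T_tool(s)@c['tool_from_camera']
    c['W']=np.array(c['W']);return c
def w(c,p): return (c['W']@np.r_[p,1])[:3]
def cloud(c):
    z=c['z_map'].astype(float);h,wd=z.shape;f=h/2/np.tan(np.radians(c['fov_y'])/2)
    v,u=np.mgrid[:h,:wd];P=np.stack([(u-c['cx'])/f*z,-(v-c['cy'])/f*z,-z],-1)
    return P@c['W'][:3,:3].T+c['W'][:3,3]
def save(c,name): cv2.imwrite('pics/'+name,c['color'][...,::-1])
E
python3 - <<'E'
from h import *
s=manip.read_state();print(s,manip.tip_reach)
for n in ('top','scene'):
    c=shot(n);save(c,n+'1.png');print(n,{k:v for k,v in c.items() if k not in('color','z_map')})
    for k in ('box','seat','end_stop','cover','tab_top','cup_near','bowl_far','mould_far'):
        print(k,[(np.round(w(c,d['at'])),round(d['confidence'],2)) for d in tip_of(k,n)])
E
```

```text
pics
{'clock': 0.0, 'joints': array([-1.34459120e+00,  3.00460931e-01,  1.52160758e+00,  4.15240931e-05,
        1.32071283e+00, -6.66190801e-02]), 'qd': array([ 2.15727875e-04,  6.33198741e-04, -1.97743744e-04,  2.19413768e-04,
        2.35246289e-03, -4.88696965e-05]), 'effort': array([-1.57579752e-04, -5.31801081e+01, -3.52733588e+01,  7.08321878e-02,
        2.44654709e-02, -7.31837417e-05]), 'eef_pos': array([ 158.70122258, -526.34032603,  223.8806924 ]), 'eef_rot': array([-3.14040928e+00, -1.19261563e-04,  2.92813839e-01]), 'wrist_force': array([-0.58932793,  0.41473965, -0.26173443]), 'moment': array([ 0.02209028,  0.02193005, -0.02410277]), 'finger_gap': 94.36916289155133} 19.0
top {'fov_y': 49.889545206541015, 'cx': 279.3734269140495, 'cy': 210.80837725366894, 'world_from_camera': array([[-1.62601550e-02,  9.96381897e-01, -8.34189575e-02,
         4.50555014e+02],
       [-9.99809402e-01, -1.71041718e-02, -9.41310432e-03,
        -2.37426506e+01],
       [-1.08058589e-02,  8.32499995e-02,  9.96470105e-01,
         1.27129757e+03],
       [ 0.00000000e+00,  0.00000000e+00,  0
[... 1523 characters left out ...]
e+03],
       [ 0.00000000e+00,  0.00000000e+00,  0.00000000e+00,
         1.00000000e+00]])}
box [(array([512., -21.,   1.]), 0.62)]
seat [(array([548., -98.,  60.]), 0.97), (array([455., 108.,  62.]), 0.67)]
end_stop [(array([456., 110.,  64.]), 0.76)]
cover [(array([ 532., -297.,    0.]), 0.91), (array([551., -99.,  59.]), 0.89), (array([ 331., -277.,    3.]), 0.66), (array([ 711., -280.,   -1.]), 0.59)]
tab_top [(array([521., -28.,  72.]), 0.58), (array([376., 471.,   2.]), 0.23)]
cup_near [(array([360., -29.,  -0.]), 0.66), (array([ 549., -100.,   59.]), 0.29)]
bowl_far [(array([693., 133.,   1.]), 0.77)]
mould_far [(array([ 551., -100.,   60.]), 0.48), (array([374., 472.,  -1.]), 0.3)]
```

View pics/top1.png

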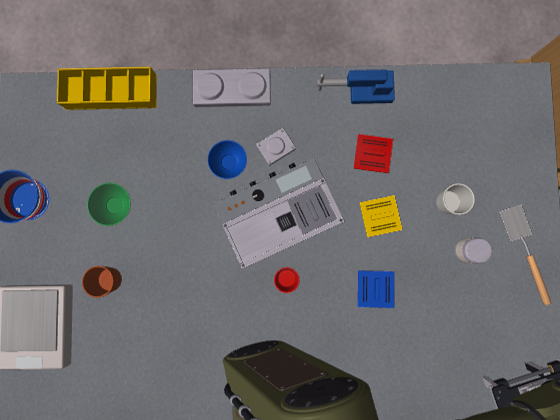

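```bash
python3 - <<'E'
from h import *
c=shot('top');P=cloud(c)
# deck plane: z 56..64 near estimate, fit box extents
m=(abs(P[...,2]-60)<2.5)&(np.hypot(P[...,0]-520,P[...,1]+20)<220)
print(m.sum(),np.median(P[m][:,2]))
pts=P[(P[...,2]>50)&(P[...,2]<100)&(np.hypot(P[...,0]-520,P[...,1]+20)<220)][:,:2].astype(np.float32)
print(cv2.minAreaRect(pts))
# rib
q=P[(P[...,2]>82)&(P[...,2]<94)&(np.hypot(P[...,0]-551,P[...,1]+100)<60)]
print('rib',len(q),q.mean(0),cv2.minAreaRect(q[:,:2].astype(np.float32)))
m=(P[...,2]>50)&(P[...,2]<100)&(np.hypot(P[...,0]-520,P[...,1]+20)<220)
zi=np.where(m,(np.clip((P[...,2]-50)*5,0,255)),0).astype(np.uint8)
v,u=np.where(m);a=slice(v.min()-5,v.max()+5);b=slice(u.min()-5,u.max()+5)
print(a,b)
cr=np.hstack([c['color'][a,b,::-1],cv2.applyColorMap(zi[a,b],cv2.COLORMAP_JET)])
cv2.imwrite('pics/crop1.png',cv2.resize(cr,None,fx=2.2,fy=2.2,interpolation=cv2.INTER_NEAREST));print(cr.shape)
E
```

```text
1968 60.03930527724003
((498.8492126464844, -30.828720092773438), (298.943359375, 300.3151550292969), 23.821735382080078)
rib 103 [553.76800872 -98.24902552  87.50413333] ((554.1364135742188, -98.10247039794922), (58.801639556884766, 11.945354461669922), 24.508089065551758)
slice(np.int64(153), np.int64(297), None) slice(np.int64(209), np.int64(348), None)
(144, 278, 3)
```

The top view shows the box near pixel (285,215). The cover is at its right (robot-right) end and the tab pad is at (286,220). The red, yellow and blue look-alikes sit to the right at about (375,155–290). The rib top comes out at z 87.5, against 88 expected, and yaw is about 24.5°. I'll move above the tab with the fingers shut, then turn.

{"name": "send_rows", "arguments": {
  "plan": [
    {"travel": [41, -31, 0], "delta_rot": [0, 0, 0], "fingers": 1},
    {"travel": [41, -31, 0], "delta_rot": [0, 0, 0], "fingers": 1},
    {"travel": [41, -31, 0], "delta_rot": [0, 0, 0], "fingers": 1},
    {"travel": [41, -31, 0], "delta_rot": [0, 0, 0], "fingers": 1},
    {"travel": [41, -31, 0], "delta_rot": [0, 0, 0], "fingers": 1},
    {"travel": [41, -31, 0], "delta_rot": [0, 0, 0], "fingers": 1},
    {"travel": [41, -31, 0], "delta_rot": [0, 0, 0], "fingers": 1},
    {"travel": [41, -31, 0], "delta_rot": [0, 0, 0], "fingers": 1},
    {"travel": [41, -31, 0], "delta_rot": [0, 0, 0], "fingers": 1},
    {"travel": [41, -31, 0], "delta_rot": [0, 0, 0], "fingers": 1},
    {"travel": [41, -31, 0], "delta_rot": [0, 0, 0], "fingers": 1},
    {"travel": [41, -31, 0], "delta_rot": [0, 0, 0], "fingers": 1}
  ],
  "grip_force": 20
}}

```text
clock: 2.45
eef_pos: [523.3, -26.8, 224.6]
eef_rot: [3.141, -0.0, 0.293]
wrist_force: [0.6, -0.5, -0.2]
finger_gap: 0.4
```

{"name": "send_rows", "arguments": {
  "plan": [
    {"travel": [0, 0, 0], "delta_rot": [0, 0, -9.77], "fingers": 1},
    {"travel": [0, 0, 0], "delta_rot": [0, 0, -9.77], "fingers": 1},
    {"travel": [0, 0, 0], "delta_rot": [0, 0, -9.77], "fingers": 1},
    {"travel": [0, 0, 0], "delta_rot": [0, 0, -9.77], "fingers": 1},
    {"travel": [0, 0, 0], "delta_rot": [0, 0, -9.77], "fingers": 1},
    {"travel": [0, 0, 0], "delta_rot": [0, 0, -9.77], "fingers": 1},
    {"travel": [0, 0, 0], "delta_rot": [0, 0, -9.77], "fingers": 1},
    {"travel": [0, 0, 0], "delta_rot": [0, 0, -9.77], "fingers": 1},
    {"travel": [0, 0, 0], "delta_rot": [0, 0, -9.77], "fingers": 1},
    {"travel": [0, 0, 0], "delta_rot": [0, 0, -9.77], "fingers": 1},
    {"travel": [0, 0, 0], "delta_rot": [0, 0, 0], "fingers": 1},
    {"travel": [0, 0, 0], "delta_rot": [0, 0, 0], "fingers": 1}
  ]
}}

```text
clock: 3.95
eef_pos: [522.4, -28.4, 224.5]
eef_rot: [3.142, 0.0, 1.994]
wrist_force: [0.6, 0.2, 0.1]
finger_gap: 0.3
```

```bash
cat >> h.py <<'E'
def rect(P,m):
    (c,s,a)=cv2.minAreaRect(P[m][:,:2].astype(np.float32));return np.round(c,1),np.round(s,1),round(a,2)
E
python3 - <<'E'
from h import *
s=manip.read_state();print(s['clock'],s['eef_pos'],s['eef_rot'],s['finger_gap'],s['joints'])
c=shot('wrist');save(c,'w1.png');P=cloud(c)
q=(P[...,2]>82)&(P[...,2]<93)&(np.hypot(P[...,0]-553,P[...,1]+98)<45)
print('rib',q.sum(),P[q].mean(0) if q.any() else 0,rect(P,q) if q.any() else 0)
for k in ('cover','tab_top','box','seat','end_stop'):
    print(k,[(np.round(w(c,d['at']),1),round(d['confidence'],2)) for d in tip_of(k,'wrist')])
for k in ('tab','cover'):
  for d in masks_of(k,'wrist')[:2]:
    m=d['region']&(P[...,2]>50);print(k,round(d['confidence'],2),m.sum(),m.any() and (np.median(P[m],0),rect(P,m)))
E
```

```text
3.95 [522.42404224 -28.41040974 224.4539177 ] [3.14158147e+00 2.54769317e-06 1.99416330e+00] 0.306089861047739 [-1.24341988e-01  2.40196912e-01  1.59668259e+00  3.78080448e-06
  1.30470227e+00 -5.47709955e-01]
rib 27 [ 525.03105593 -106.00880533   87.05794488] (array([ 525.2, -107.2]), array([2.9, 9.1]), 12.41)
cover [(array([ 3.374e+02, -2.765e+02, -1.000e-01]), 0.65)]
tab_top [(array([520.7, -31.6,  71.7]), 0.95), (array([517.9, -20.8,   2.8]), 0.34)]
box [(array([519.5, -19.1,   1.5]), 0.92), (array([ 7.345e+02,  7.000e-01, -3.100e+00]), 0.73)]
seat []
end_stop []
tab 0.82 1424 (array([521.68439189, -25.70093163,  69.29938286]), (array([511.7,  -4.3]), array([37.7, 92.5]), 23.93))
cover 0.83 3147 (array([528.48654214, -68.85014493,  68.77204981]), (array([525.4, -35.1]), array([103.3, 160. ]), 23.86))
cover 0.61 17 (array([492.35181619,  37.71462944, 385.3940524 ]), (array([492.4,  37.7]), array([0., 0.]), 0.0))
```

View pics/w1.png

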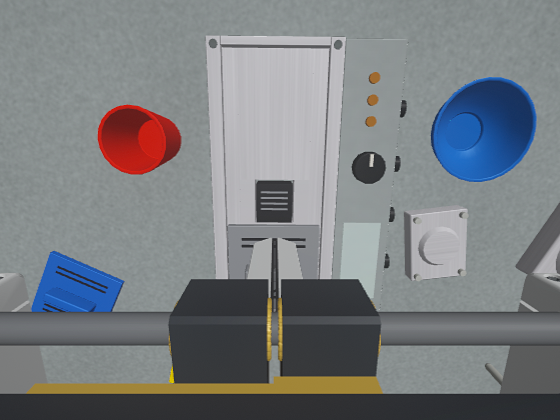

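```bash
python3 - <<'E'
from h import *
for n in('wrist','top'):
    c=shot(n);P=cloud(c)
    a=np.radians(24.2);O=np.array([519.,-20.5])
    d=P[...,:2]-O;bx=d@[np.cos(a),np.sin(a)];by=d@[-np.sin(a),np.cos(a)];z=P[...,2]
    m=(z>54)&(z<75)&(abs(bx)<80)&(abs(by)<165)
    # left edge per by bin
    ys=[];xs=[]
    for y in range(15,140,5):
        k=m&(abs(by-y)<4)
        if k.sum()>5: ys.append(y);xs.append(np.sort(bx[k])[:3].mean())
    if n=='wrist': print('px',np.sqrt(1/ (m.sum()/40000)))
    p=np.polyfit(ys,xs,1);print(n,'left edge slope deg',np.degrees(np.arctan(p[0])),'x at y=0,-85',p[1],np.polyval(p,-85),np.std(xs-np.polyval(p,ys)))
    es=[np.sort(by[m&(abs(bx-x)<4)])[-2:].mean() for x in range(-55,60,10)]
    p=np.polyfit(range(-55,60,10),es,1);print('far edge',p[1],np.degrees(np.arctan(p[0])))
    r=m&(z>66.5)&(by>20)&(by<130);print('rails x med',np.median(bx[r&(bx<0)&(bx>-62)]),np.median(bx[r&(bx>0)&(bx<62)]),'z',np.median(z[r]))
    t=(z>66)&(z<75)&(abs(bx)<30)&(by>-32)&(by<18)
    k=t&(c['color'].max(-1)<90);print('tab',k.sum(),np.median(z[k]),bx[k].min(),bx[k].max(),by[k].min(),by[k].max())
E
```

```text
px 1.1147987990635742
wrist left edge slope deg 0.31226177125502874 x at y=0,-85 -64.54500601781658 -65.00826026752543 0.26102869235856574
far edge 150.25176898792364 -0.5822482925087874
rails x med -56.19782523120876 56.61945448384587 z 70.34031248786826
tab 1122 69.25068663103391 -18.231802476758347 18.980862995264037 -28.574003833987536 12.872793696082887
top left edge slope deg 11.130812794404532 x at y=0,-85 -40.82287228115344 -57.546685496247704 22.464916934675514
far edge 147.7777553938805 -0.5554253766521217
rails x med -51.490066627809824 57.81994371131834 z 69.28550722264401
  return _methods._mean(a, axis=axis, dtype=dtype,
  ret = ret.dtype.type(ret / rcount)
Traceback (most recent call last):
ValueError: zero-size array to reduction operation minimum which has no identity
```

Wrist fit of the box: centre (519,-20), yaw 23.85°, rails symmetric, tab top at z≈69.3. The TCP is at box (-0.3,-9.1), over the pad's centre. Next I go down and press the tab.

{"name": "send_rows", "arguments": {
  "plan": [
    {"travel": [0, 0, 30], "delta_rot": [0, 0, 0.4], "fingers": 1},
    {"travel": [0, 0, 40], "delta_rot": [0, 0, 0], "fingers": 1},
    {"travel": [0, 0, 40], "delta_rot": [0, 0, 0], "fingers": 1},
    {"travel": [0, 0, 19], "delta_rot": [0, 0, 0], "fingers": 1},
    {"travel": [0, 0, 2], "delta_rot": [0, 0, 0], "fingers": 1},
    {"travel": [0, 0, 2], "delta_rot": [0, 0, 0], "fingers": 1},
    {"travel": [0, 0, 2], "delta_rot": [0, 0, 0], "fingers": 1},
    {"travel": [0, 0, 2], "delta_rot": [0, 0, 0], "fingers": 1},
    {"travel": [0, 0, 2], "delta_rot": [0, 0, 0], "fingers": 1},
    {"travel": [0, 0, 2], "delta_rot": [0, 0, 0], "fingers": 1},
    {"travel": [0, 0, 2], "delta_rot": [0, 0, 0], "fingers": 1},
    {"travel": [0, 0, 1.5], "delta_rot": [0, 0, 0], "fingers": 1},
    {"travel": [0, 0, 0], "delta_rot": [0, 0, 0], "fingers": 1}
  ]
}}

```text
clock: 6.08
eef_pos: [522.5, -28.4, 79.8]
eef_rot: [3.142, 0.0, 1.991]
wrist_force: [0.8, -0.0, 1.0]
finger_gap: 0.3
```

{"name": "send_rows", "arguments": {
  "plan": [
    {"travel": [0, 0, 1], "delta_rot": [0, 0, 0], "fingers": 1},
    {"travel": [0, 0, 1], "delta_rot": [0, 0, 0], "fingers": 1},
    {"travel": [0, 0, 0.7], "delta_rot": [0, 0, 0], "fingers": 1},
    {"travel": [0, 0, 0], "delta_rot": [0, 0, 0], "fingers": 1}
  ]
}}

```text
clock: 6.58
eef_pos: [522.5, -28.4, 77.3]
eef_rot: [3.141, 0.0, 1.991]
wrist_force: [1.9, -0.4, 3.1]
finger_gap: 0.4
```

{"name": "send_rows", "arguments": {
  "plan": [
    {"travel": [0, 0, 0.8], "delta_rot": [0, 0, 0], "fingers": 1},
    {"travel": [0, 0, 0], "delta_rot": [0, 0, 0], "fingers": 1}
  ]
}}

```text
clock: 6.82
eef_pos: [522.6, -28.4, 77.2]
eef_rot: [3.141, 0.0, 1.991]
wrist_force: [-2.9, 0.3, 12.9]
finger_gap: 0.3
```

Bottomed at tip z 58.2 (58 expected) with a 13 N reaction, so the tab is in. Now lift and go behind the rib.

{"name": "send_rows", "arguments": {
  "plan": [
    {"travel": [0, 0, -20], "delta_rot": [0, 0, 0], "fingers": 1},
    {"travel": [0, 0, -40], "delta_rot": [0, 0, 0], "fingers": 1},
    {"travel": [-25, 0, 0], "delta_rot": [0, 0, 0.2], "fingers": 1},
    {"travel": [-40, 0, 0], "delta_rot": [0, 0, 0], "fingers": 1},
    {"travel": [-38, 0, 0], "delta_rot": [0, 0, 0], "fingers": 1},
    {"travel": [0, 0, 0], "delta_rot": [0, 0, 0], "fingers": 1},
    {"travel": [0, 0, 0], "delta_rot": [0, 0, 0], "fingers": 1}
  ]
}}

```text
clock: 7.7
eef_pos: [563.6, -122.0, 135.8]
eef_rot: [-3.14, -0.001, 1.987]
wrist_force: [-0.8, -0.1, -0.6]
finger_gap: 0.4
```

```bash
cat >> h.py <<'E'
def box(P,O=(519.,-20.),a=np.radians(23.85)):
    d=P[...,:2]-np.array(O);return d@[np.cos(a),np.sin(a)],d@[-np.sin(a),np.cos(a)],P[...,2]
E
python3 - <<'E'
from h import *
s=manip.read_state();print('tcp box',[round(float(v),1) for v in box(s['eef_pos'])],s['eef_rot'])
c=shot('wrist');save(c,'w2.png');P=cloud(c);x,y,z=box(P)
k=(abs(x)<15)&(y>-25)&(y<8);print('tab z',np.median(z[k]),'deck z',np.median(z[(abs(x)<15)&(y>30)&(y<100)]))
E
```

```text
tcp box [-0.4, -111.4, 135.8] [-3.14047037e+00 -1.08302824e-03  1.98746237e+00]
tab z 58.8471802146631 deck z 60.64585179905282
```

View pics/w2.png

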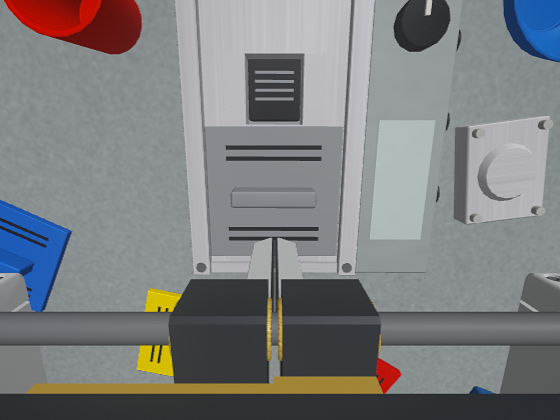

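The tab reads 1.8 mm below the deck. The fingertips (pixel ~(275,240)) are clear behind the rib (y≈190–207). Lower and push.

{"name": "send_rows", "arguments": {
  "plan": [
    {"travel": [0, 0, 25], "delta_rot": [0, 0, 0], "fingers": 1},
    {"travel": [0, 0, 14], "delta_rot": [0, 0, 0], "fingers": 1},
    {"travel": [0, 0, 5], "delta_rot": [0, 0, 0], "fingers": 1},
    {"travel": [5, 0.4, 0], "delta_rot": [0, 0, 0], "fingers": 1},
    {"travel": [4, 0, 0], "delta_rot": [0, 0, 0], "fingers": 1},
    {"travel": [4, 0, 0], "delta_rot": [0, 0, 0], "fingers": 1},
    {"travel": [4, 0, 0], "delta_rot": [0, 0, 0], "fingers": 1},
    {"travel": [6, 0, 0], "delta_rot": [0, 0, 0], "fingers": 1},
    {"travel": [8, 0, 0], "delta_rot": [0, 0, 0], "fingers": 1},
    {"travel": [8, 0, 0], "delta_rot": [0, 0, 0], "fingers": 1}
  ]
}}

```text
clock: 9.0
eef_pos: [548.5, -86.2, 92.5]
eef_rot: [-3.142, -0.0, 1.988]
wrist_force: [1.4, -1.9, 1.7]
finger_gap: 0.5
```

{"name": "send_rows", "arguments": {
  "plan": [
    {"travel": [10, 0, 0], "delta_rot": [0, 0, 0], "fingers": 1},
    {"travel": [10, 0, 0], "delta_rot": [0, 0, 0], "fingers": 1},
    {"travel": [10, 0, 0], "delta_rot": [0, 0, 0], "fingers": 1},
    {"travel": [10, 0, 0], "delta_rot": [0, 0, 0], "fingers": 1},
    {"travel": [10, 0, 0], "delta_rot": [0, 0, 0], "fingers": 1},
    {"travel": [10, 0, 0], "delta_rot": [0, 0, 0], "fingers": 1},
    {"travel": [10, 0, 0], "delta_rot": [0, 0, 0], "fingers": 1},
    {"travel": [10, 0, 0], "delta_rot": [0, 0, 0], "fingers": 1},
    {"travel": [10, 0, 0], "delta_rot": [0, 0, 0], "fingers": 1},
    {"travel": [10, 0, 0], "delta_rot": [0, 0, 0], "fingers": 1},
    {"travel": [10, 0, 0], "delta_rot": [0, 0, 0], "fingers": 1},
    {"travel": [10, 0, 0], "delta_rot": [0, 0, 0], "fingers": 1},
    {"travel": [10, 0, 0], "delta_rot": [0, 0, 0], "fingers": 1},
    {"travel": [6, 0, 0], "delta_rot": [0, 0, 0], "fingers": 1},
    {"travel": [3, 0, 0], "delta_rot": [0, 0, 0], "fingers": 1},
    {"travel": [2, 0, 0], "delta_rot": [0, 0, 0], "fingers": 1}
  ]
}}

```text
clock: 11.0
eef_pos: [491.7, 42.3, 92.4]
eef_rot: [-3.142, -0.0, 1.987]
wrist_force: [-0.2, -1.3, 0.4]
finger_gap: 0.1
```

```bash
python3 - <<'E'
from h import *
s=manip.read_state();print('tcp box',[round(float(v),1) for v in box(s['eef_pos'])],s['wrist_force'])
E
```

```text
tcp box [0.2, 68.0, 92.4] [-0.22234781 -1.31190029  0.39344514]
```

{"name": "send_rows", "arguments": {
  "plan": [
    {"travel": [2, 0, 0], "delta_rot": [0, 0, 0], "fingers": 1},
    {"travel": [2, 0, 0], "delta_rot": [0, 0, 0], "fingers": 1},
    {"travel": [2, 0, 0], "delta_rot": [0, 0, 0], "fingers": 1},
    {"travel": [2, 0, 0], "delta_rot": [0, 0, 0], "fingers": 1},
    {"travel": [1, 0, 0], "delta_rot": [0, 0, 0], "fingers": 1},
    {"travel": [1, 0, 0], "delta_rot": [0, 0, 0], "fingers": 1},
    {"travel": [0, 0, 0], "delta_rot": [0, 0, 0], "fingers": 1}
  ]
}}

```text
clock: 11.88
eef_pos: [488.1, 50.2, 92.8]
eef_rot: [3.141, 0.002, 1.988]
wrist_force: [1.4, -12.0, 2.1]
finger_gap: 0.4
```

```bash
python3 - <<'E'
from h import *
s=manip.read_state();print('tcp box',[round(float(v),1) for v in box(s['eef_pos'])],s['wrist_force'])
E
```

```text
tcp box [0.1, 76.7, 92.8] [  1.41368952 -11.96688213   2.07086447]
```

The cover is against the stop (12 N). Back off, lift, retreat past the well and look.

{"name": "send_rows", "arguments": {
  "plan": [
    {"travel": [-3, 0, 0], "delta_rot": [0, 0, 0], "fingers": 1},
    {"travel": [-4, 0, 0], "delta_rot": [0, 0, 0], "fingers": 1},
    {"travel": [0, 0, -20], "delta_rot": [0, 0, 0], "fingers": 1},
    {"travel": [0, 0, -40], "delta_rot": [0, 0, 0], "fingers": 1},
    {"travel": [-30, 0, 0], "delta_rot": [0, 0, 0], "fingers": 1},
    {"travel": [-50, 0, 0], "delta_rot": [0, 0, 0], "fingers": 1},
    {"travel": [-50, 0, 0], "delta_rot": [0, 0, 0], "fingers": 1},
    {"travel": [-50, 0, 0], "delta_rot": [0, 0, 0], "fingers": 1},
    {"travel": [-21, 0, 0], "delta_rot": [0, 0, 0], "fingers": 1},
    {"travel": [0, 0, 0], "delta_rot": [0, 0, 0], "fingers": 1},
    {"travel": [0, 0, 0], "delta_rot": [0, 0, 0], "fingers": 1}
  ]
}}

```text
clock: 13.25
eef_pos: [571.6, -138.0, 152.3]
eef_rot: [-3.141, -0.001, 1.988]
wrist_force: [-0.7, -0.4, 0.7]
finger_gap: 0.5
```

```bash
python3 - <<'E'
from h import *
s=manip.read_state();print('tcp box',[round(float(v),1) for v in box(s['eef_pos'])],s['eef_rot'])
c=shot('wrist');save(c,'w3.png');P=cloud(c);x,y,z=box(P)
col=c['color'].astype(int)
k=(abs(x)<23)&(abs(y+85)<25)&(z>50)&(z<60);print('button',k.sum(),k.any() and (x[k].mean(),y[k].mean(),x[k].min(),x[k].max(),y[k].min(),y[k].max(),np.median(z[k])))
for q in tip_of('reset_top','wrist')[:2]: print([round(float(v),1) for v in box(w(c,q['at']))],q['confidence'])
k=(z>82)&(z<93)&(abs(x)<40)&(y>40);print('rib',x[k].mean(),y[k].mean(),np.median(z[k]))
k=(abs(x)<40)&(y>50)&(y<80);print('cover top z',np.median(z[k]),'tab z',np.median(z[(abs(x)<15)&(y>-25)&(y<8)]))
E
```

```text
tcp box [0.4, -129.2, 152.3] [-3.14133994e+00 -5.27249642e-04  1.98799106e+00]
button 524 (np.float64(-0.4605805461854765), np.float64(-84.40912510591018), np.float64(-11.444664925448727), np.float64(10.306234629043258), np.float64(-95.54057913197023), np.float64(-73.90988111735537), np.float64(56.720013962048256))
[-4.1, -83.6, 58.3] 0.69
rib nan nan nan
cover top z nan tab z 58.82859337386296<stdin>:7: RuntimeWarning: Mean of empty slice.
  ret = ret.dtype.type(ret / rcount)
  return _methods._mean(a, axis=axis, dtype=dtype,
```

View pics/w3.png

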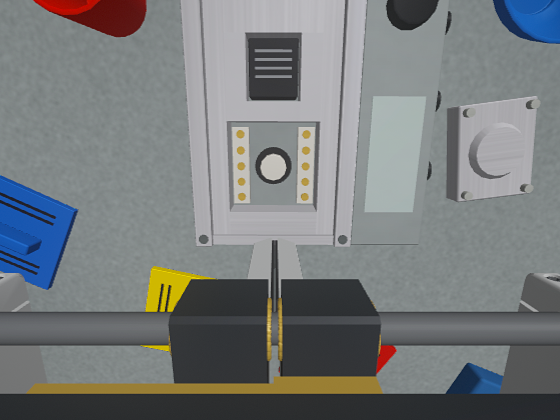

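The button is uncovered at pixel (273,166), box (-0.5,-84.5), top ≈56.5; the tab is still in. Move over it and press.

{"name": "send_rows", "arguments": {
  "plan": [
    {"travel": [24.5, -0.8, 0], "delta_rot": [0, 0, 0], "fingers": 1},
    {"travel": [20, 0, 0], "delta_rot": [0, 0, 0], "fingers": 1},
    {"travel": [0, 0, 0], "delta_rot": [0, 0, 0], "fingers": 1},
    {"travel": [0, 0, 30], "delta_rot": [0, 0, 0], "fingers": 1},
    {"travel": [0, 0, 30], "delta_rot": [0, 0, 0], "fingers": 1},
    {"travel": [0, 0, 12], "delta_rot": [0, 0, 0], "fingers": 1},
    {"travel": [0, 0, 2], "delta_rot": [0, 0, 0], "fingers": 1},
    {"travel": [0, 0, 2], "delta_rot": [0, 0, 0], "fingers": 1},
    {"travel": [0, 0, 1.5], "delta_rot": [0, 0, 0], "fingers": 1},
    {"travel": [0, 0, 1.5], "delta_rot": [0, 0, 0], "fingers": 1},
    {"travel": [0, 0, 1.5], "delta_rot": [0, 0, 0], "fingers": 1},
    {"travel": [0, 0, 1.5], "delta_rot": [0, 0, 0], "fingers": 1},
    {"travel": [0, 0, 0], "delta_rot": [0, 0, 0], "fingers": 1}
  ]
}}

```text
clock: 14.98
eef_pos: [553.4, -98.6, 70.7]
eef_rot: [3.141, 0.001, 1.987]
wrist_force: [2.0, -1.3, 4.2]
finger_gap: 0.7
```

{"name": "send_rows", "arguments": {
  "plan": [
    {"travel": [0, 0, 0.7], "delta_rot": [0, 0, 0], "fingers": 1},
    {"travel": [0, 0, 0.7], "delta_rot": [0, 0, 0], "fingers": 1},
    {"travel": [0, 0, 0], "delta_rot": [0, 0, 0], "fingers": 1}
  ]
}}

```text
clock: 15.35
eef_pos: [553.4, -98.6, 69.3]
eef_rot: [3.141, 0.001, 1.987]
wrist_force: [3.5, -0.5, 5.6]
finger_gap: 0.6
```

{"name": "send_rows", "arguments": {
  "plan": [
    {"travel": [0, 0, 0.7], "delta_rot": [0, 0, 0], "fingers": 1},
    {"travel": [0, 0, 0.5], "delta_rot": [0, 0, 0], "fingers": 1},
    {"travel": [0, 0, 0], "delta_rot": [0, 0, 0], "fingers": 1}
  ]
}}

```text
clock: 15.72
eef_pos: [553.5, -98.6, 69.1]
eef_rot: [3.141, 0.001, 1.988]
wrist_force: [-1.3, -0.3, 17.3]
finger_gap: 0.4
```

Bottomed (tip z 50.1, 17 N). Release by lifting straight up, then back off for a check.

{"name": "send_rows", "arguments": {
  "plan": [
    {"travel": [0, 0, -5], "delta_rot": [0, 0, 0], "fingers": 1},
    {"travel": [0, 0, -20], "delta_rot": [0, 0, 0], "fingers": 1},
    {"travel": [0, 0, -50], "delta_rot": [0, 0, 0], "fingers": 1},
    {"travel": [0, 0, -50], "delta_rot": [0, 0, 0], "fingers": 1},
    {"travel": [0, 0, -50], "delta_rot": [0, 0, 0], "fingers": 1},
    {"travel": [-45, 0, 0], "delta_rot": [0, 0, 0], "fingers": 1},
    {"travel": [0, 0, 0], "delta_rot": [0, 0, 0], "fingers": 1},
    {"travel": [0, 0, 0], "delta_rot": [0, 0, 0], "fingers": 1}
  ]
}}

```text
clock: 16.73
eef_pos: [570.8, -139.3, 241.8]
eef_rot: [-3.14, -0.002, 1.987]
wrist_force: [1.0, 0.1, -1.2]
finger_gap: 0.4
```

```bash
python3 - <<'E'
from h import *
s=manip.read_state();print('tcp box',[round(float(v),1) for v in box(s['eef_pos'])],s['wrist_force'])
c=shot('wrist');save(c,'w4.png');P=cloud(c);x,y,z=box(P)
k=(np.hypot(x,y+85)<8);print('button z',np.median(z[k]),'tab z',np.median(z[(abs(x)<15)&(y>-25)&(y<8)]),'deck',np.median(z[(abs(x)<40)&(y>20)&(y<35)]))
k=(z>82)&(z<93)&(abs(x)<40)&(y>40);print('rib',k.sum(),k.any() and (x[k].mean(),y[k].mean(),np.median(z[k])))
k=(abs(x)<40)&(y>50)&(y<80);print('cover top z',np.median(z[k]))
for n in('top','scene'):
    c=shot(n);save(c,n+'2.png')
    P=cloud(c);x,y,z=box(P);k=(z>82)&(z<95)&(abs(x)<35)&(y>40)&(y<140);print(n,'rib',k.sum(),k.any() and (x[k].mean(),y[k].mean(),np.median(z[k])))
    for k in ('cup_near','bowl_far','mould_far'):
        print(k,[(np.round(w(c,d['at'])),round(d['confidence'],2)) for d in tip_of(k,n)][:1])
E
```

```text
tcp box [-0.9, -130.0, 241.8] [ 1.0011953   0.05024785 -1.18478506]
button z 56.731097664304116 tab z 58.80810442292102 deck 60.674637003671734
rib 0 False
cover top z 68.7333420817069
top rib 105 (np.float64(0.3909127836190849), np.float64(90.1341233027895), np.float64(87.49988093461343))
cup_near [(array([367., -25.,   2.]), 0.67)]
bowl_far [(array([700., 129.,   0.]), 0.86)]
mould_far [(array([738.,  -4.,  -0.]), 0.89)]
scene rib 50 (np.float64(1.0348901756682027), np.float64(92.04901822684347), np.float64(88.23017157369236))
cup_near [(array([361., -27.,   4.]), 0.8)]
bowl_far [(array([693., 132.,  -1.]), 0.9)]
mould_far []
```

View pics/scene2.png

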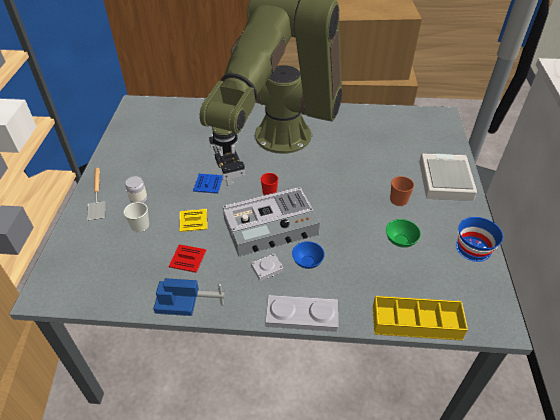

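The scene shows the cover at the far end (~(292,197)), the button free in the well (~(245,215)), the bystanders standing where they were, and the arm clear.

```bash
python3 -c "
from cell import manip
print(manip.sign_off())"
```

```text
the job is handed in; nothing more can be done
None
```

The reset sequence is done and handed in at about 17 s of the 48 s allowed. I worked in the order asked, with shut fingertips, and only pressed and pushed.

| Step | What the last checks showed |
|---|---|
| Snap tab pressed in | Bottomed with a 13 N reaction at fingertip height 58.2 mm (58 expected). The wrist camera reads it 1.8 mm below the deck. |
| Cover pushed to the far end | The push ended against the stop with 12 N. The cover lies flat, its top about 8 mm above the deck. |
| Reset button pressed and let go | Bottomed at fingertip height 50.1 mm with 17 N (50 expected). It sprang back to about 4 mm below the deck. |

- **Cover position:** the two cameras disagree a little. The scene camera puts the rib at y = 92 mm of the box and the top camera at 90 mm, which is within calibration. The wrist camera's last picture did not give a rib reading.
- **Bystanders:** the cup and the bowl behind the box measured within a few millimetres of where they started. So did the mould half from the top camera; the scene camera did not detect it in the last picture. The other things were only checked by eye.
- **Robot:** it ended clear of everything, with about zero wrist force.

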